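# Clamp the file cover through the press guard and start the press

### The arm

A 6-joint arm with a two-finger parallel gripper is mounted at the origin on the work surface. World frame = base frame: x ahead of the robot, y to its left, z up, the work surface at z = 0. Lengths are in m, angles in rad, forces in N, time in s.
With the tool pointing down it reaches from about 0.375 to 0.9 m from the base axis. Payload 3.1 kg.
Tool frame: the origin (TCP) lies at the very end of the fingers, on their centre line; the grasp point (between the pads) lies 19 mm behind it (manip.pinch_z is the distance from the TCP to the grasp point, in m); z points along the fingers, y is the direction in which the jaws open and shut (so a half turn about z gives the same grasp; the last joint's range is limited). The gripper opens to 85 mm and grips with 20 to 120 N. Pads are 22 mm wide; open, the fingers measure 114 mm over their backs; the gripper's body (76 mm by 85 mm) begins 54 mm behind the grasp point. The pads swing forward as they close: fully open they stand 13 mm farther back than shut.
Start: joints at [1.153, 0.527, 1.433, -0, 1.181, -0.178], TCP at [0.148, 0.607, 0.231] pointing down, gripper open.
Joint ranges: [-3.08, 3.08], [-0.75, 2.2], [0.22, 2.44], [-1.43, 4.57], [0, 2.65], [-2.85, 2.85]. Speed limits (rad/s): [2.79, 2.79, 3.14, 3.14, 3.14, 3.14].

### API

Orientations are given as a unit quaternion [x, y, z, w].
In Python, from station import manip gives the robot as it stands.
- The arm moves only by the tool drive_tool, never from a script. Its argument "increments" is a list of rows, each a list of 7 numbers: the closure in counts, from 0 (fully open) to 255 (shut), then the shift along the tool's x, y, z in cm, then the turn, a rotation vector about the tool's x, y, z in rad. A call has 1 to 20 rows; each row is the pose to reach, as a shift and turn from the pose commanded when the call began, along the tool's axes at that moment; what a row does not reach only later rows make up. A row lasts 1/10 s, in which the tool goes at most 50 mm and 8.59 degrees, less where a joint would pass 70% of its speed; a pose out of reach is approached as far as the arm can. A call with a gripper value outside its range is refused whole. The fingers move at their own pace and stop on an object; "force" is the grip in N (left out, the last holds). Time passes only in rows, so rows that repeat a pose let the fingers close. It gives the time, the measured TCP pose, the force and the opening at its end, in the units of the state.
- manip.sense(): the state, without advancing time (a new reading comes with each control period).
- manip.snapshot(name): name is "scene" or "top"; returns the picture (480x640x3 uint8, red, green, blue); there is no depth.
- manip.camera_model(name): a dict with "mtx" (3x3 intrinsics, pixels), "cam_to_world" (4x4, takes a point from camera to world coordinates). Camera axes: x right, y down, z forward; pixel columns grow to the right and rows downward; lengths in m; the calibration is good to about 2 mm. A picture is of the moment at which its call begins. camera_model takes no time and is no camera call.
- manip.sign_off(): hands the job in, once; it reports no verdict.
The state is a dict: "t": time; "q": joint angles; "qd": joint speeds; "tau": joint torques, N m; "tcp_pos": TCP position; "tool_rot": TCP orientation; "force": force on the tool from outside, world axes, zero at the start; "ft_torque": the same for the moment, N m; "finger_gap": opening from 0.0 (shut) to 1.0 (fully open).
Only numpy, scipy, OpenCV 4.12 (cv2) and the standard library are available. Lean on these libraries where they do the work, as an engineer would, in place of code of your own. Each camera call takes 0.05 s, during which the arm holds its last target. There are 200 camera calls.

### The job

Reach down through the window of the numbering press's dark guard frame with closed fingers and press the orange clamp lever all the way down, without touching the guard frame. Then, with the lever down, push the green start button fully in and let it go. Leave the red stop button and everything else on the desk alone, and do not pick anything up.

Things in the scene. Friction and masses are not known exactly. Their poses are not given: they have to be found in the camera images.
- window (a point): Centre of the window in the dark grey steel guard plate, mid-thickness, 108 mm above the desk. Plate 120 x 124 mm outside, 4 mm thick; window 76 mm along x, 80 mm along y, 22 mm of frame all round. Axes: z straight up, +x from the window towards the blue column of the press, y along the lever hinge. The plate slopes 0.15 rad: its outer edge at -x is 9 mm lower, at +x 9 mm higher than the centre.
- guard: The whole guard (plate and four splayed legs), not to be touched. Origin on the desk at the centre of the fixed press, 50 mm along +x of the window centre; axes as window. Press bed 260 (x) x 180 x 30 mm. Behind the guard stands the blue column, 150 mm wide, its top 172 mm above the desk, its face 125 mm along +x from the window centre.
- lever_pad (a point): Middle of the top face of the orange pad (44 mm along x by 40 mm along y, 8 mm thick) at the end of the clamp lever, right under the middle of the window, 80 mm in front of the hinge. With the lever up it is 92 mm above the desk, 16 mm below the window centre; fully down it is about 23 mm lower, 69 mm above the desk. It moves down almost vertically.
- lever (a joint): Clamp lever angle in rad: 0 is fully up, 0.28 fully down against a solid stop. It starts near the top. About 4 N on the pad moves it; it has no spring and stays where it is left.
- start (a joint): Travel in m of the green start button: 0 is out, 0.007 is fully in. The spring takes 5 N when fully in and returns the button.
- start_top (a point): Middle of the top of the green start button (36 mm across, top 68 mm above the desk), pressed straight down. It sits on a black round base on its own grey box (75 x 85 x 45 mm) fixed to the desk, to the left or to the right of the press.
- stop (a joint): Travel in m of the red stop button, same build as the green one and standing at the other side of the press: 0 is out. Not to be pressed.
- stop_top (a point): Middle of the top of the red stop button.
- pencil: Loose blue pencil, 175 mm long, 8 mm thick, lying along its x axis; origin under its middle. Leave alone.
- eraser: Loose white and blue eraser, 45 x 20 x 12 mm; origin under its middle. Leave alone.
- mug: Loose blue mug, 80 mm across, 95 mm high, handle to its +y; origin at the centre of its underside. Leave alone.
- stamp: Loose wooden hand stamp, 44 mm across, 82 mm high, standing; origin at the centre of its underside. Leave alone.
- tape: Loose roll of tan tape lying flat, 90 mm across, 24 mm high; origin at the centre of its underside. Leave alone.
- loupe: Loose black loupe, 52 mm across, 40 mm high, standing; origin at the centre of its underside. Leave alone.

How it is judged:
On the way, in this order (a step that is already met when the one before it is completed fails the run):
1. the clamp lever is pressed fully down (value of joint lever above 0.25 rad), for 0.1 s.
2. with the lever down, the green start button is pushed in (value of joint start above 0.005 m and value of joint lever above 0.25 rad), for 0.05 s.
At the end, for the whole second after the job is handed in: The lever is still down (above 0.25 of 0.28 rad), the green button was pushed in past 5 mm after that and is out again (under 2 mm), the red one is out, and every loose thing is within 20 mm of where it stood (value of joint lever above 0.25 rad and value of joint each of start, stop below 0.002 m and distance of each of pencil, eraser, mug, stamp, tape, loupe from where it was at the start of the episode below 0.02 m); the robot touches nothing.
It fails at once if the robot or anything else touches the guard frame (over 1 N) (contact force between guard and anything else above 1 N).
It fails at once if the green button is pushed before the lever is down (value of joint start above 0.003 m and value of joint lever below 0.24 rad).
It fails at once if the red stop button is pressed (value of joint stop above 0.002 m).
It fails at once if a loose thing is lifted, carried or knocked away (distance of any of pencil, eraser, mug, stamp, tape, loupe from where it was at the start of the episode above 0.02 m).
It also fails if it takes over 43 s, if anything falls off the work surface, if the arm or the gripper's body presses on something with over 40 N, if the wrist force passes 120 N, or if a joint passes its speed limit or range.

## Working session

There is one attempt and no reset: what is moved stays moved. The work goes in short steps, Python scripts to look and compute and a tool call to move; the robot and the scene stay as the last step left them, time stands still between calls to the robot, and variables do not carry over. Pictures are saved under pics/ and viewed, about 8 in all and at most 12, crops included, and the job is handed in when it is done.

Besides the shell and the picture viewer there is one more tool, called after ">>>" as a command line: name --pt "numbers of a row" for each row, then --argument value for the rest. drive_tool: Moves the arm, as the interface text tells. Its arguments: {"type":"object","properties":{"increments":{"type":"array","items":{"type":"array","items":{"type":"number"}}},"force":{"type":"number"}},"required":["increments"]}

```bash
mkdir -p pics
python3 - <<'E'
from station import manip
import cv2,numpy as np
for n in("scene","top"):
    im=manip.snapshot(n); cv2.imwrite(f"pics/{n}0.png",im[:,:,::-1])
    c=manip.camera_model(n); print(n,np.round(c["mtx"],1).tolist(),np.round(c["cam_to_world"],3).tolist())
s=manip.sense(); print({k:np.round(v,3).tolist() for k,v in s.items()})
E
```

```text
scene [[483.8, 0.0, 323.7], [0.0, 483.8, 232.2], [0.0, 0.0, 1.0]] [[-0.554, 0.67, -0.494, 1.175], [0.833, 0.447, -0.328, 0.42], [0.001, -0.593, -0.806, 1.143], [0.0, 0.0, 0.0, 1.0]]
top [[612.5, 0.0, 315.1], [0.0, 612.5, 240.1], [0.0, 0.0, 1.0]] [[-0.005, -0.986, 0.167, 0.307], [-1.0, 0.007, 0.007, 0.014], [-0.008, -0.167, -0.986, 1.411], [0.0, 0.0, 0.0, 1.0]]
{'t': 0.1, 'q': [1.152, 0.528, 1.434, 0.0, 1.181, -0.179], 'qd': [-0.0, -0.003, -0.004, 0.001, 0.002, 0.001], 'tau': [-0.0, -44.33, -17.858, -0.0, 0.004, 0.0], 'tcp_pos': [0.148, 0.607, 0.23], 'tool_rot': [0.12, 0.993, -0.001, -0.0], 'force': [-0.379, -0.082, -0.759], 'ft_torque': [-0.001, -0.002, -0.012], 'finger_gap': 1.001}
```

View pics/scene0.png

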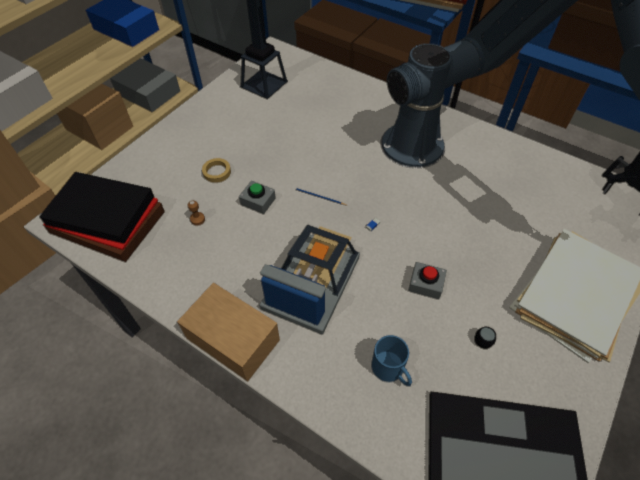

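View pics/top0.png

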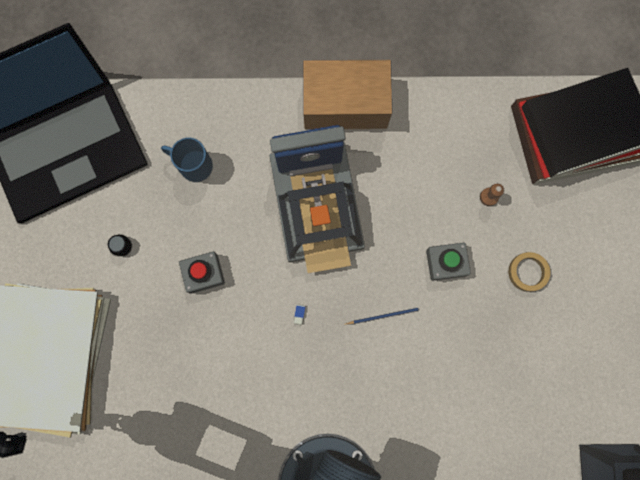

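The scene view shows the press at (315,265), green button at (257,189) and red at (430,273). In the top view the orange pad is at (320,215), green at (452,260) and red at (198,271).

```bash
cat > h.py <<'E'
import cv2,numpy as np
from station import manip
def ray(n,uv):
    c=manip.camera_model(n);T=np.array(c["cam_to_world"]);d=np.linalg.inv(np.array(c["mtx"]))@[uv[0],uv[1],1]
    return T[:3,3],T[:3,:3]@d
def plane(n,uv,z):
    o,d=ray(n,uv);return o+d*(z-o[2])/d[2]
def tri(a,b):
    (o1,d1),(o2,d2)=ray("top",a),ray("scene",b)
    s=np.linalg.lstsq(np.c_[d1,-d2],o2-o1,rcond=None)[0]
    p,q=o1+s[0]*d1,o2+s[1]*d2
    return (p+q)/2,np.linalg.norm(p-q)
def big(m):
    n,l,st,ce=cv2.connectedComponentsWithStats(m.astype(np.uint8));i=1+np.argmax(st[1:,4]);return ce[i],st[i],l==i
E
python3 - <<'E'
from h import *
R={}
for n in("top","scene"):
    im=cv2.imread(f"pics/{n}0.png");h=cv2.cvtColor(im,cv2.COLOR_BGR2HSV);H,S,V=[h[...,i].astype(int) for i in range(3)]
    roi=np.zeros(H.shape,bool)
    if n=="top": roi[120:285,255:385]=1
    else: roi[215:335,245:370]=1
    o=big(roi&(H<14)&(H>4)&(S>190)&(V>120)); R[n,'o']=o[0];print(n,'orange',o[0],o[1])
    g=big((H>45)&(H<85)&(S>120)&(V>60)); R[n,'g']=g[0];print(n,'green',g[0],g[1])
    if n=="top":
        print(plane(n,o[0],.092),plane(n,g[0],.066))
        c=cv2.resize(im[125:285,255:385],None,fx=4.6,fy=3.75*1,interpolation=cv2.INTER_CUBIC)
    else: c=cv2.resize(im[215:335,245:370],None,fx=4.8,fy=4.8,interpolation=cv2.INTER_CUBIC)
    cv2.imwrite(f"pics/{n}crop.png",c)
for k in 'og': print(k,tri(R['top',k],R['scene',k]))
E
```

```text
top orange [311.66666667 211.        ] [311 210   2   3   3]
top green [451.53333333 258.79333333] [445 252  14  14 150]
[0.59598067 0.03134389 0.092     ] [ 0.49132723 -0.27731019  0.066     ]
scene orange [316.06666667 254.63333333] [310 250  15   9  30]
scene green [255.79347826 188.10869565] [250 184  12  10  92]
o (array([0.59972037, 0.02404153, 0.09300322]), np.float64(0.016521798668003636))
g (array([ 0.49112199, -0.27691071,  0.0647925 ]), np.float64(0.001468717515252908))
```

View pics/topcrop.png

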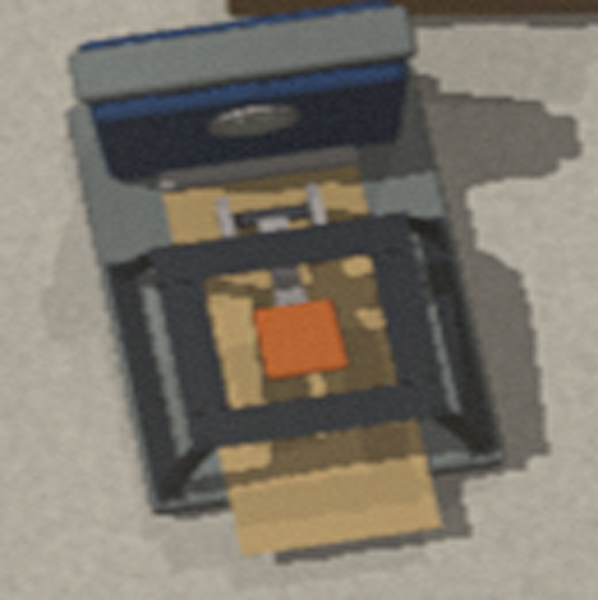

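View pics/scenecrop.png

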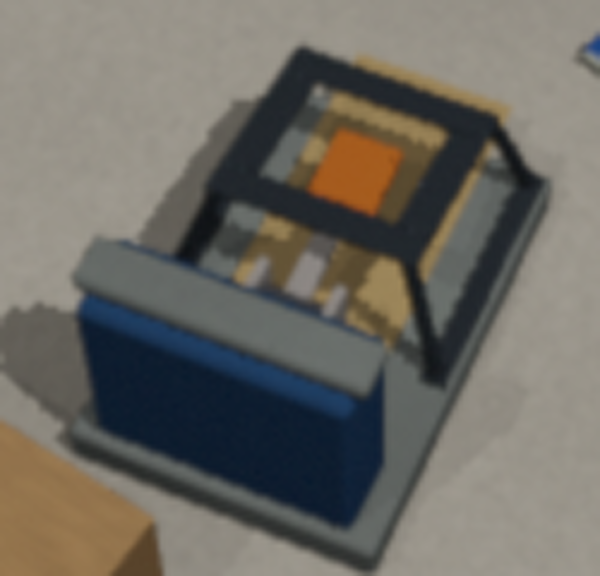

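Run:
```python
from h import *
from scipy.spatial.transform import Rotation as Ro
R={}
for n,(y0,y1,x0,x1) in {"top":(185,235,290,350),"scene":(230,270,300,340)}.items():
    h=cv2.cvtColor(cv2.imread(f"pics/{n}0.png"),cv2.COLOR_BGR2HSV).astype(int);H,S,V=h[...,0],h[...,1],h[...,2]
    r=np.zeros(H.shape,bool);r[y0:y1,x0:x1]=1
    m=big(r&(H<14)&(S>175)&(V>120));R[n]=m[0];print(n,m[0],m[1])
    if n=="top":
        b=cv2.boxPoints(cv2.minAreaRect(np.argwhere(m[2])[:,::-1].astype(np.float32)));print(np.array([plane(n,p,.092) for p in b]).round(4))
print('pad tri',tri(R['top'],R['scene']),'plane',plane('top',R['top'],.092),plane('scene',R['scene'],.092))
f=lambda u,v:((u+.5)/4.6-.5+255,(v+.5)/3.75-.5+125)
g=lambda u,v:((u+.5)/4.8-.5+245,(v+.5)/4.8-.5+215)
T=[f(205,278),f(372,252),f(397,385),f(228,410)]
P=np.array([plane('top',p,z) for p,z in zip(T,(.115,.115,.103,.103))])
print('window',P.round(4),P.mean(0),[np.linalg.norm(P[i]-P[i-1]).round(4) for i in range(4)])
e=P[0]+P[1]-P[2]-P[3];print('yaw',np.arctan2(e[1],e[0])); l=P[0]+P[3]-P[1]-P[2];print('yaw from y',np.arctan2(-l[0],l[1]))
# outer plate corners
O=[f(150,252),f(418,215),f(438,415),f(190,445)]
Q=np.array([plane('top',p,z) for p,z in zip(O,(.118,.118,.1,.1))]);print('outer',Q.round(4),Q.mean(0))
s=manip.sense();r=Ro.from_quat(s['tool_rot']);print(r.as_matrix().round(3))
```

```text
top [319.80794702 215.08278146] [311 205  19  21 302]
[[ 0.604   0.0357  0.092 ]
 [ 0.6112 -0.0009  0.092 ]
 [ 0.5709 -0.0084  0.092 ]
 [ 0.5638  0.028   0.092 ]]
scene [316.38235294 254.97058824] [310 250  15  10  34]
pad tri (array([0.59168242, 0.01173231, 0.07264853]), np.float64(0.003888126857784011)) plane [0.58666672 0.01347144 0.092     ] [0.60298702 0.01735097 0.092     ]
window [[ 0.6183  0.0581  0.115 ]
 [ 0.6332 -0.0209  0.115 ]
 [ 0.5569 -0.0322  0.103 ]
 [ 0.5427  0.0477  0.103 ]] [0.5877766  0.01314979 0.109     ] [np.float64(0.0772), np.float64(0.0804), np.float64(0.0781), np.float64(0.0812)]
yaw 0.14150870888227124
yaw from y 0.1809194257265282
outer [[ 0.6332  0.0839  0.118 ]
 [ 0.6544 -0.0429  0.118 ]
 [ 0.5396 -0.0515  0.1   ]
 [ 0.5228  0.0658  0.1   ]] [0.58750075 0.01383641 0.109     ]
[[-0.971  0.238 -0.001]
 [ 0.238  0.971 -0.002]
 [ 0.    -0.002 -1.   ]]
```

>>> drive_tool --pt "255 -56.7 -47.2 0 0 0 -0.4" --pt "255 -56.7 -47.2 0 0 0 -0.4" --pt "255 -56.7 -47.2 0 0 0 -0.4" --pt "255 -56.7 -47.2 0 0 0 -0.4" --pt "255 -56.7 -47.2 0 0 0 -0.4" --pt "255 -56.7 -47.2 0 0 0 -0.4" --pt "255 -56.7 -47.2 0 0 0 -0.4" --pt "255 -56.7 -47.2 0 0 0 -0.4" --pt "255 -56.7 -47.2 0 0 0 -0.4" --pt "255 -56.7 -47.2 0 0 0 -0.4" --pt "255 -56.7 -47.2 0 0 0 -0.4" --pt "255 -56.7 -47.2 0 0 0 -0.4" --pt "255 -56.7 -47.2 0 0 0 -0.4" --pt "255 -56.7 -47.2 0 0 0 -0.4" --pt "255 -56.7 -47.2 0 0 0 -0.4" --pt "255 -56.7 -47.2 0 0 0 -0.4" --pt "255 -56.7 -47.2 0 0 0 -0.4" --pt "255 -56.7 -47.2 0 0 0 -0.4" --pt "255 -56.7 -47.2 0 0 0 -0.4"

```text
t: 2.0
tcp_pos: [0.5859, 0.0154, 0.2312]
tool_rot: [-0.081, 0.997, 0.0, -0.001]
force: [0.8, 0.3, -0.1]
finger_gap: 0.0
```

Run:
```python
from h import *
from scipy.spatial.transform import Rotation as Ro
s=manip.sense();print({k:np.round(s[k],4) for k in('t','q','tcp_pos','force','finger_gap')});M=Ro.from_quat(s['tool_rot']).as_matrix();print(M.round(4))
for nm,p in(('win',[.587,.0135,.14]),('green',[.491,-.277,.14])): print(nm,100*M.T@(np.array(p)-s['tcp_pos']))
im=manip.snapshot("scene")[:,:,::-1];cv2.imwrite("pics/s1.png",cv2.resize(im[150:340,200:420],None,fx=3,fy=3))
```

```text
{'t': np.float64(2.0), 'q': array([-1.6440e-01,  4.7560e-01,  1.5319e+00,  2.0000e-04,  1.1354e+00,
       -1.8972e+00]), 'tcp_pos': array([0.5859, 0.0154, 0.2312]), 'force': array([ 0.8353,  0.255 , -0.0525]), 'finger_gap': np.float64(0.0004)}
[[-9.869e-01 -1.612e-01 -1.300e-03]
 [-1.612e-01  9.869e-01  4.000e-04]
 [ 1.200e-03  6.000e-04 -1.000e+00]]
win [-0.08808744 -0.20593928  9.1162133 ]
green [ 14.06838762 -27.32893163   9.11653101]
```

View pics/s1.png

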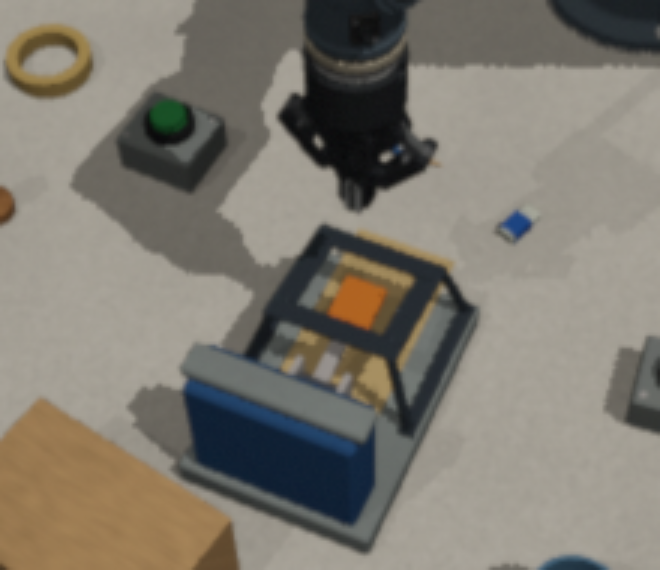

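Closed fingers hang above the window, tip at crop pixel (355,200). The knuckles flare out sideways at (290,105) and (435,155), so I'll check their height over the tip, and check the pad in this view too.

Run:
```python
from h import *
from scipy.spatial.transform import Rotation as Ro
s=manip.sense();M=Ro.from_quat(s['tool_rot']).as_matrix();t=s['tcp_pos']
k=lambda u,v:(200+(u+.5)/3-.5,150+(v+.5)/3-.5)
for n,p in dict(L=(283,112),Lb=(318,162),R=(438,155),Rb=(408,176),tip=(356,208)).items():
    o,d=ray('scene',k(*p));nx=M[:,0];q=o+d*(nx@(t-o))/(nx@d);print(n,(1000*M.T@(q-t)).round(1))
print(plane('scene',k(358,301),.092))
C=[(345,249),(422,272),(388,348),(292,312)] # window corners: front-right(-y)...
P=np.array([plane('scene',k(*c),z) for c,z in zip(C,(.102,.102,.114,.114))]);print(P.round(3),P.mean(0))
```

```text
L [ -0.  -62.2 -80.2]
Lb [ -0.  -34.1 -34.4]
R [ -0.   65.7 -92.1]
Rb [ -0.   42.4 -55.8]
tip [-0.  -1.7  7.2]
[0.58621671 0.01427978 0.092     ]
[[ 0.552 -0.023  0.102]
 [ 0.535  0.048  0.102]
 [ 0.624  0.07   0.114]
 [ 0.639 -0.018  0.114]] [0.58752269 0.01939923 0.108     ]
```

>>> drive_tool --pt "255 -0.1 -0.2 2 0 0 0" --pt "255 -0.1 -0.2 5 0 0 0" --pt "255 -0.1 -0.2 8 0 0 0" --pt "255 -0.1 -0.2 10 0 0 0" --pt "255 -0.1 -0.2 12 0 0 0" --pt "255 -0.1 -0.2 13 0 0 0" --pt "255 -0.1 -0.2 13 0 0 0" --pt "255 -0.1 -0.2 13 0 0 0"

```text
t: 2.85
tcp_pos: [0.5888, 0.0125, 0.102]
tool_rot: [-0.08, 0.997, -0.0, 0.001]
force: [0.4, 0.6, 0.4]
finger_gap: 0.001
```

Run:
```python
from h import *
from scipy.spatial.transform import Rotation as Ro
s=manip.sense();print({k:np.round(s[k],4) for k in('t','tcp_pos','tool_rot','force','finger_gap')})
im=manip.snapshot("scene")[:,:,::-1];a=im[195:285,260:380]
cv2.imwrite("pics/s2.png",cv2.resize(a,None,fx=6.5,fy=6.5,interpolation=cv2.INTER_CUBIC))
```

```text
{'t': np.float64(2.85), 'tcp_pos': array([0.5888, 0.0125, 0.102 ]), 'tool_rot': array([-8.040e-02,  9.968e-01, -1.000e-04,  5.000e-04]), 'force': array([0.4075, 0.6157, 0.377 ]), 'finger_gap': np.float64(0.001)}
```

View pics/s2.png

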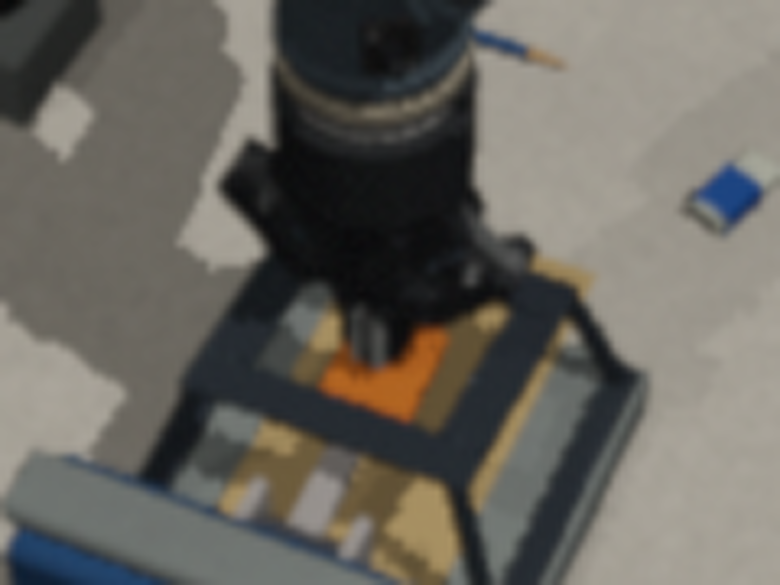

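Tip at crop (372,362), over the pad and inside the window. The left silhouette runs (225,185) to (300,275), the right (530,255) to (425,320). Next I'll convert that profile to tool-frame widths.

Run:
```python
from h import *
from scipy.spatial.transform import Rotation as Ro
s=manip.sense();M=Ro.from_quat(s['tool_rot']).as_matrix();t=s['tcp_pos'];print(t.round(4))
k=lambda u,v:(260+(u+.5)/6.5-.5,195+(v+.5)/6.5-.5)
nx=M[:,0]
for off in(0,-.012):
  for p in((222,185),(265,245),(300,275),(345,310),(372,365),(405,350),(425,320),(480,300),(520,268),(535,245)):
    o,d=ray('scene',k(*p));q=o+d*(nx@(t-o)+off)/(nx@d);print(off,p,(1000*M.T@(q-t)).round(1))
# window side edges at their middles
for c,z in(((268,318),.110),((500,375),.110)):
    print('edge',plane('scene',k(*c),z))
for v in (.5875,.0135),: print('centre in tool mm',(1000*M.T@(np.r_[v,.108]-t)).round(1))
```

```text
[0.5891 0.0123 0.1024]
0 (222, 185) [ -0. -66. -72.]
0 (265, 245) [ -0.  -48.6 -42.5]
0 (300, 275) [ -0.  -33.7 -31. ]
0 (345, 310) [ -0.  -14.3 -18.4]
0 (372, 365) [-0.  -2.8 13.5]
0 (405, 350) [-0.  12.  -6.1]
0 (425, 320) [ -0.   20.6 -32.1]
0 (480, 300) [ -0.   43.6 -59. ]
0 (520, 268) [ -0.   59.3 -88.8]
0 (535, 245) [   0.    64.8 -106.4]
-0.012 (222, 185) [-12. -59. -90.]
-0.012 (265, 245) [-12.  -42.  -61.1]
-0.012 (300, 275) [-12.  -27.4 -49.7]
-0.012 (345, 310) [-12.   -8.3 -37.4]
-0.012 (372, 365) [-12.    3.   -6.1]
-0.012 (405, 350) [-12.   17.5 -25.3]
-0.012 (425, 320) [-12.   25.9 -50.8]
-0.012 (480, 300) [-12.   48.5 -77.2]
-0.012 (520, 268) [ -12.    63.9 -106.5]
-0.012 (535, 245) [ -12.    69.3 -123.7]
edge [ 0.60559861 -0.02966711  0.11      ]
edge [0.57720044 0.06264149 0.11      ]
centre in tool mm [ 1.4  1.4 -5.6]
```

>>> drive_tool --pt "255 0.1 0.2 0.4 0 0 0" --pt "255 0.1 0.2 0.8 0 0 0" --pt "255 0.1 0.2 1.2 0 0 0" --pt "255 0.1 0.2 1.6 0 0 0" --pt "255 0.1 0.2 2.0 0 0 0" --pt "255 0.1 0.2 2.4 0 0 0" --pt "255 0.1 0.2 2.8 0 0 0" --pt "255 0.1 0.2 3.0 0 0 0" --pt "255 0.1 0.2 3.1 0 0 0" --pt "255 0.1 0.2 3.1 0 0 0"

```text
t: 3.9
tcp_pos: [0.5863, 0.0139, 0.0705]
tool_rot: [-0.08, 0.997, 0.0, -0.001]
force: [-4.9, -1.9, 7.2]
finger_gap: 0.002
```

>>> drive_tool --pt "255 0 0 0.1 0 0 0" --pt "255 0 0 0.2 0 0 0" --pt "255 0 0 0.2 0 0 0"

```text
t: 4.2
tcp_pos: [0.5863, 0.0139, 0.0702]
tool_rot: [-0.08, 0.997, -0.0, -0.001]
force: [-7.5, -1.4, 17.4]
finger_gap: 0.001
```

>>> drive_tool --pt "255 0 0 0.1 0 0 0" --pt "255 0 0 0.1 0 0 0" --pt "255 0 0 0.1 0 0 0"

```text
t: 4.5
tcp_pos: [0.5863, 0.0139, 0.07]
tool_rot: [-0.08, 0.997, -0.0, -0.0]
force: [-9.4, -0.7, 21.9]
finger_gap: -0.0
```

Force climbs with no more travel, so the lever is on its stop. I'll retract straight up.

>>> drive_tool --pt "255 0 0 -0.5 0 0 0" --pt "255 0 0 -1.5 0 0 0" --pt "255 0 0 -3 0 0 0" --pt "255 0 0 -6 0 0 0" --pt "255 0 0 -10 0 0 0" --pt "255 0 0 -14 0 0 0" --pt "255 0 0 -14 0 0 0" --pt "255 0 0 -14 0 0 0"

```text
t: 5.3
tcp_pos: [0.5883, 0.0139, 0.2085]
tool_rot: [-0.08, 0.997, -0.0, 0.002]
force: [-0.3, -0.4, -0.2]
finger_gap: 0.002
```

Run:
```python
from h import *
from scipy.spatial.transform import Rotation as Ro
s=manip.sense();print({k:np.round(s[k],4) for k in('t','tcp_pos','tool_rot','force')})
M=Ro.from_quat(s['tool_rot']).as_matrix();print('green',(100*M.T@(np.array([.4905,-.277,.068])-s['tcp_pos'])).round(2))
im=manip.snapshot("scene")[:,:,::-1]
cv2.imwrite("pics/s3.png",cv2.resize(im[215:335,245:370],None,fx=4.8,fy=4.8,interpolation=cv2.INTER_CUBIC))
```

```text
{'t': np.float64(5.3), 'tcp_pos': array([0.5883, 0.0139, 0.2085]), 'tool_rot': array([-8.000e-02,  9.968e-01, -3.000e-04,  2.000e-03]), 'force': array([-0.3065, -0.3625, -0.1901])}
green [ 14.36 -27.15  14.02]
```

View pics/s3.png

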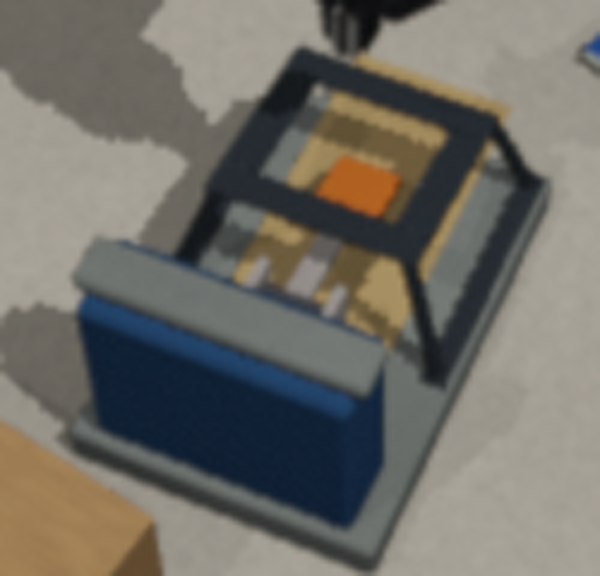

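Run:
```python
from h import *
k=lambda u,v:(245+(u+.5)/4.8-.5,215+(v+.5)/4.8-.5)
a=.16;ex=np.array([np.cos(a),np.sin(a),0]);c=np.array([.5875,.0138,0])
for dx,n,ps in((-.022,'up',((340,128),(405,152))),(-.024,'down',((345,156),(400,180)))):
  for p in ps:
    o,d=ray('scene',k(*p));q=o+d*(ex@(c-o)+dx)/(ex@d);print(n,q.round(4))
```

```text
up [ 0.5689 -0.0088  0.0932]
up [0.5626 0.0301 0.0934]
down [ 0.5666 -0.0074  0.0643]
down [0.5612 0.0262 0.061 ]
```

Lever front edge dropped from z 93 to about 63 mm, roughly 30 mm against 28 mm expected, so it is fully down. On to the green button.

>>> drive_tool --pt "255 2 -4 0 0 0 0" --pt "255 4 -8 0 0 0 0" --pt "255 6 -12 0 0 0 0" --pt "255 8.5 -16 0 0 0 0" --pt "255 10.5 -20 0 0 0 0" --pt "255 12.5 -24 0 0 0 0" --pt "255 14.4 -27.2 1 0 0 0" --pt "255 14.4 -27.2 5 0 0 0" --pt "255 14.4 -27.2 9 0 0 0" --pt "255 14.4 -27.2 11 0 0 0" --pt "255 14.4 -27.2 12 0 0 0" --pt "255 14.4 -27.2 12 0 0 0" --pt "255 14.4 -27.2 12 0 0 0"

```text
t: 6.65
tcp_pos: [0.4886, -0.2776, 0.0873]
tool_rot: [-0.08, 0.997, -0.0, 0.0]
force: [0.1, -0.3, -0.3]
finger_gap: 0.001
```

Run:
```python
from h import *
s=manip.sense();print({k:np.round(s[k],4) for k in('t','tcp_pos','tool_rot','force')})
im=manip.snapshot("scene")[:,:,::-1]
cv2.imwrite("pics/s4.png",cv2.resize(im[140:220,210:310],None,fx=6,fy=6,interpolation=cv2.INTER_CUBIC))
```

```text
{'t': np.float64(6.65), 'tcp_pos': array([ 0.4886, -0.2776,  0.0873]), 'tool_rot': array([-8.010e-02,  9.968e-01, -1.000e-04,  1.000e-04]), 'force': array([ 0.1422, -0.2747, -0.2668])}
```

View pics/s4.png

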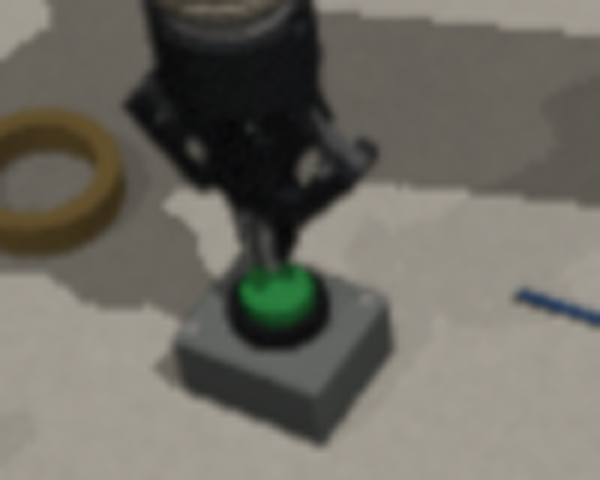

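Tip sits at (265,262), right above the green cap at (277,292). Now pressing.

>>> drive_tool --pt "255 -0.2 0 0.5 0 0 0" --pt "255 -0.2 0 1.0 0 0 0" --pt "255 -0.2 0 1.5 0 0 0" --pt "255 -0.2 0 1.9 0 0 0" --pt "255 -0.2 0 2.2 0 0 0" --pt "255 -0.2 0 2.5 0 0 0" --pt "255 -0.2 0 2.8 0 0 0" --pt "255 -0.2 0 2.9 0 0 0" --pt "255 -0.2 0 2.9 0 0 0"

```text
t: 7.6
tcp_pos: [0.4903, -0.2772, 0.0608]
tool_rot: [-0.08, 0.997, -0.0, 0.0]
force: [-3.5, 2.7, 19.8]
finger_gap: -0.003
```

>>> drive_tool --pt "255 0 0 0 0 0 0" --pt "255 0 0 -0.7 0 0 0" --pt "255 0 0 -2 0 0 0" --pt "255 0 0 -5 0 0 0" --pt "255 0 0 -9 0 0 0" --pt "255 0 0 -13 0 0 0" --pt "255 0 0 -13 0 0 0" --pt "255 0 0 -13 0 0 0"

```text
t: 8.4
tcp_pos: [0.4906, -0.2775, 0.1895]
tool_rot: [-0.08, 0.997, -0.001, 0.001]
force: [0.2, -0.0, -0.2]
finger_gap: 0.001
```

Run:
```python
from h import *
s=manip.sense();print({k:np.round(s[k],4) for k in('t','tcp_pos','force')})
im=manip.snapshot("scene")[:,:,::-1]
cv2.imwrite("pics/s5.png",cv2.resize(im[140:400,180:520],None,fx=2.3,fy=2.3,interpolation=cv2.INTER_CUBIC))
```

```text
{'t': np.float64(8.4), 'tcp_pos': array([ 0.4906, -0.2775,  0.1895]), 'force': array([ 0.1615, -0.0316, -0.2415])}
```

View pics/s5.png

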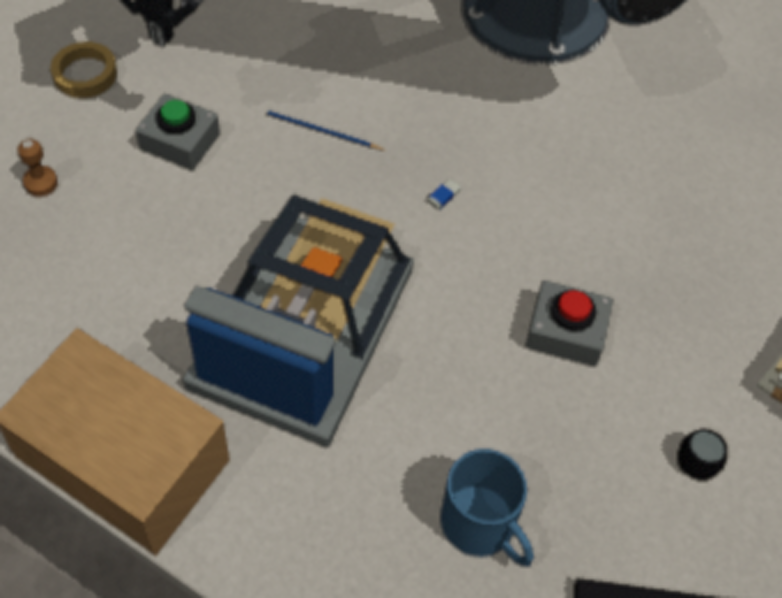

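The green cap is out again at (175,112), the lever is still down at (322,262) and the red button at (575,306) is untouched. Loose things look unmoved and the arm is clear, so I'm handing in.

```bash
python3 -c "
from station import manip
print(manip.sign_off())"
```

```text
the job is handed in; nothing more can be done
None
```

I pressed the clamp lever down through the guard window with closed fingers, then pushed the green start button in, released it, and handed in at about 8.4 s. Sign-off gave no verdict.

- **Lever:** it reached its stop, with force rising to about 22 N and no further travel, and the finger tip at z = 70 mm. In the picture the pad's front edge dropped about 30 mm, against roughly 28 mm expected, and it was still down in the last picture.
- **Green button:** it bottomed out at z = 61 mm with about 20 N on the tool, and the last picture shows it out again.
- **Everything else:** the red button and loose things looked unmoved in the last picture, by eye only. The wrist force was about 0.3 N with the arm clear.
- **Guard contact:** I had no direct sensor for it. The silhouette measurement put the closed fingers about 10 mm clear of the window's sides.
- **Disagreements:** my first two-view fix on the orange pad was poor because the colour mask was bad, so I used the top view plus the known heights. The two views then disagreed by up to 6 mm on the window's y centre; I set the finger about 0.5 mm from the top-view value.

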